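# Drag check of wing-screw clamp blocks in the bench vise

### The arm

A 6-joint arm with a two-finger parallel gripper is mounted at the origin on a cart in front of the work surface, level with it; the furniture and walls round the work are solid. World frame = base frame: x ahead of the robot, y to its left, z up, the work surface at z = 0. Lengths are in m, angles in degrees, forces in N, time in s.
With the tool pointing down it reaches from about 0.35 to 0.975 m from the base axis. Payload 4.9 kg.
Tool frame: the origin (TCP) lies at the very end of the fingers, on their centre line; the grasp point (between the pads) lies 19 mm behind it; z points along the fingers, y is the line along which they close (so a half turn about z gives the same grasp; the last joint's range is limited). The gripper opens to 85 mm and grips with 20 to 120 N. Pads are 22 mm wide; open, the fingers measure 114 mm over their backs; the gripper's body (76 mm by 85 mm) begins 54 mm behind the grasp point. The pads swing forward as they close: fully open they stand 13 mm farther back than shut.
Start: joints at [-71.62, 3.019, 92.412, -0, 84.569, -6.818], TCP at [0.266, -0.566, 0.231] pointing down, gripper open.
Joint ranges: [-172.51, 172.51], [-57.92, 126.97], [3.15, 148.05], [-58.71, 238.71], [5.1, 150.11], [-179.66, 179.66]. Speed limits (degrees/s): [147.25, 147.25, 180, 180, 180, 180].

### API

Orientations are given as a 3x3 rotation matrix whose columns are the frame's x, y, z axes.
In Python, from workcell import ctrl gives the robot as it stands. The module is installed in compiled form; this text tells all that it offers. Calls block until the motion is done:
- ctrl.movep(position, orientation): joint-space move of the TCP to a pose.
- ctrl.move_linear(position, rot=None, rate=0.15): straight line of the TCP; rot=None keeps the orientation; rate is the mean speed in m/s.
- ctrl.goto_joints(angles): joint-space move.
- ctrl.move_gripper(opening): finger opening in m; the grip force is fixed at half the most; returns when the fingers have stopped.
- ctrl.sleep(seconds).
- ctrl.inverse_kinematics(position, orientation): joint angles nearest the present ones, or None.
- ctrl.read_camera(name): name is "scene" or "top"; returns (picture, depth): 420x560x3 uint8, red, green, blue; 420x560 float32, m along the optical axis (not along the pixel's ray), 0 where there is no reading.
- ctrl.calibration(name): a dict with "vertical_fov" (degrees; the focal length in pixels is half the picture's height over the tangent of half this angle, whatever the lens; pixels are square), "cx", "cy" (the principal point, pixels), "R" (3x3) and "t" (3): a world point X has camera coordinates R X + t. Camera axes: x right, y down, z forward; pixel columns grow to the right and rows downward; lengths in m; the calibration is good to about 2 mm. A picture is of the moment at which its call begins. calibration takes no time and is no camera call.
A pose or a line that the arm cannot do raises ctrl.MotionError and nothing moves.
- ctrl.finish_job(): hands the job in; it is judged then, once.
Trained networks look in the newest picture that a camera, given by its name, has taken for a name from the list of things; names that differ only in an ending like _2 or _b are one class to them, and where a whole thing is asked for, a point or a joint stands for the part that bears it (a point fixed in the world has none). Each returns a list of dicts, best first, with "conf" (0 to 1); they miss things now and then, are a little off and sometimes report something else, mostly with a low value. They report only what shows in the picture. A call takes as long as a camera call. They do not tell look-alikes from the thing itself.
- ctrl.masks_of(camera, target): "region" (420x560 bool, what is visible of it) and "bbox" ([left, top, right, bottom] in pixels, round what is visible of it).
- ctrl.landmark_of(camera, target): "centre" ([column, row] in pixels: a listed point, or the origin of a listed thing).
Readings, each from a call of its own:
- ctrl.read_clock(): time.
- ctrl.read_joint_pos(): joint angles.
- ctrl.read_joint_vel(): joint speeds.
- ctrl.read_joint_efforts(): joint torques, N m.
- ctrl.read_eef_pos(): TCP position.
- ctrl.read_eef_rot(): TCP orientation.
- ctrl.read_force(): force on the tool from outside, world axes, zero at the start.
- ctrl.read_wrist_torque(): the same for the moment, N m.
- ctrl.read_finger_gap(): finger opening in m.
- ctrl.read_grasp_force(): force on a finger pad.
Only numpy, scipy, OpenCV 4.12 (cv2) and the standard library are available. Lean on these libraries where they do the work, as an engineer would, in place of code of your own. Each camera call takes 0.05 s, during which the arm holds its last target. There are 200 camera calls.

### The job

Check every clamp block on the bench: seat it in the vise, slide the jaw shut on it, and turn its wing screw a quarter turn clockwise from above, until the wing stands across the block, feeling how hard it turns. A sound screw drags stiffly and a loose one turns almost freely; slide the jaw open, lift the block out and stand the sound ones in the steel tray and the loose ones on the black mat. Turn a wing only while its block is clamped, leave the other things on the bench alone, and leave the vise empty with its jaw slid well open.

Things in the scene. Friction and masses are not known exactly. Their poses are not given: they have to be found in the camera images.
- vise: small grey bench vise fixed to the bench, base 100 x 176 mm (x, y) and 16 mm thick, its centre 28 mm to -y of the origin; origin on the bench surface, z up. Fixed jaw on the +y side, its steel face at y = +30 mm, 44 mm wide along x, top 56 mm above the bench. Between the jaws two steel parallels (each 6 mm in x, 30 mm in y, at x = -17 and +17 mm, from y = 0 to +30 mm) carry the block, tops 30 mm above the bench; the guide way between them is lower (20 mm).
- vise_seat (a point): point in the vise, turning with it: 30 mm above the bench on top of the parallels, at the vise's x = 0 and y = +12 mm; the origin of a block lies here when it is seated, centred and clamped (18 mm from the fixed jaw), with the block's long x axis along the vise's x axis (either way round)
- vise_jaw (a joint): sliding jaw of the vise: opening in m along the vise's -y; gap between jaws = 0.030 + value, range 0 to 0.042. 0.006 when shut on a block. Rubs with 10 N and stays where it is left; it has no spring or screw. Shut on a block means below 0.0085; well open means above 0.018. May start anywhere in its range. The moving jaw's top is 56 mm above the bench, the jaw is 18 mm thick.
- jaw_handle (a point): point 13 mm below the top of the black upright grip on the sliding jaw, by which the jaw is pushed and pulled; turns and moves with the jaw. The grip is 24 mm along the vise's x, 12 mm along its y, and stands from 30 to 75 mm above the bench; 30 mm of free space between it and the back of the jaw
- steel_tray: shallow steel tray fixed on the bench, 145 x 215 x 13 mm (x, y, z), walls 2 mm thick, floor 2 mm above the bench; origin under its centre. For the sound blocks; room for two or three
- mat: black rubber mat fixed on the bench, 120 x 200 x 3 mm (x, y, z), origin under its centre. For the loose blocks; room for two or three
- gauge_block: bystander: aluminium block with two pins, 36 x 80 x 32 mm, near the robot's edge of the bench; leave alone
- bolt_1: bystander: hex bolt lying on its side, 42 x 18 x 16 mm, near the robot's edge; leave alone
- hex_key: bystander: black hex key, 35 x 93 x 6 mm, near the robot's edge; leave alone
- tape_small: bystander: flat roll of tape, 66 mm across, 8 mm high, at the far left; leave alone
- block_1: aluminium clamp block, 52 x 36 x 30 mm (x, y, z), 0.15 to 0.28 kg, origin under its centre, z up; starts on the bench left of the vise; two or three of the four are present. A black wing screw stands on its top at the centre: round foot 25 mm across and 6 mm high, on it an upright bar 40 x 10 mm and 20 mm high, wing top 57 mm above the block's underside. Hold the block by its 52 mm ends to carry it and to set it in the vise (jaws shut on the 36 mm sides). All look alike.
- wing_1 (a joint): wing of block_1: rad, clockwise from above; 0 = bar along the block's x, 1.57 = across; starts within 0.2 of 0, end it at 1.2 to 1.95. Stays where left. Dry friction: a sound one gives only at 0.25 N m (12 N or more, sideways at its bar's end), a loose one at 0.02 N m (1 N). Felt only while pushing or turning, not once the hand is at rest. Which is which cannot be seen or told by the number.
- block_2: aluminium clamp block, 52 x 36 x 30 mm (x, y, z), 0.15 to 0.28 kg, origin under its centre, z up; starts on the bench left of the vise; two or three of the four are present. A black wing screw stands on its top at the centre: round foot 25 mm across and 6 mm high, on it an upright bar 40 x 10 mm and 20 mm high, wing top 57 mm above the block's underside. Hold the block by its 52 mm ends to carry it and to set it in the vise (jaws shut on the 36 mm sides). All look alike.
- wing_2 (a joint): wing of block_2: rad, clockwise from above; 0 = bar along the block's x, 1.57 = across; starts within 0.2 of 0, end it at 1.2 to 1.95. Stays where left. Dry friction: a sound one gives only at 0.25 N m (12 N or more, sideways at its bar's end), a loose one at 0.02 N m (1 N). Felt only while pushing or turning, not once the hand is at rest. Which is which cannot be seen or told by the number.
- block_3: aluminium clamp block, 52 x 36 x 30 mm (x, y, z), 0.15 to 0.28 kg, origin under its centre, z up; starts on the bench left of the vise; two or three of the four are present. A black wing screw stands on its top at the centre: round foot 25 mm across and 6 mm high, on it an upright bar 40 x 10 mm and 20 mm high, wing top 57 mm above the block's underside. Hold the block by its 52 mm ends to carry it and to set it in the vise (jaws shut on the 36 mm sides). All look alike.
- wing_3 (a joint): wing of block_3: rad, clockwise from above; 0 = bar along the block's x, 1.57 = across; starts within 0.2 of 0, end it at 1.2 to 1.95. Stays where left. Dry friction: a sound one gives only at 0.25 N m (12 N or more, sideways at its bar's end), a loose one at 0.02 N m (1 N). Felt only while pushing or turning, not once the hand is at rest. Which is which cannot be seen or told by the number.
- block_4: aluminium clamp block, 52 x 36 x 30 mm (x, y, z), 0.15 to 0.28 kg, origin under its centre, z up; starts on the bench left of the vise; two or three of the four are present. A black wing screw stands on its top at the centre: round foot 25 mm across and 6 mm high, on it an upright bar 40 x 10 mm and 20 mm high, wing top 57 mm above the block's underside. Hold the block by its 52 mm ends to carry it and to set it in the vise (jaws shut on the 36 mm sides). All look alike.
- wing_4 (a joint): wing of block_4: rad, clockwise from above; 0 = bar along the block's x, 1.57 = across; starts within 0.2 of 0, end it at 1.2 to 1.95. Stays where left. Dry friction: a sound one gives only at 0.25 N m (12 N or more, sideways at its bar's end), a loose one at 0.02 N m (1 N). Felt only while pushing or turning, not once the hand is at rest. Which is which cannot be seen or told by the number.
There are look-alikes about, which are no part of the job. Leave any turquoise look-alike of the block_1 alone.

How it is judged:
By the outcome, as a careful person would: the job done as asked, in the order asked, and still so for the second after the job is handed in, with the robot touching nothing.
Of block_1, block_2, block_3, block_4 only 2 to 3 are there at a start; the rules pass over those that are not, and their reading is None.
At some moment in a run one of block_1, block_2, block_3, block_4 may be knocked a few centimetres aside while the robot is not near it.
Once in a run the grip may slacken for a moment while it holds something.
It also fails if it takes over 210 s, if anything falls off the work surface, if the arm or the gripper's body presses on something with over 40 N, if the wrist force passes 120 N, or if a joint passes its speed limit or range.

## Working session

There is one attempt and no reset: what is moved stays moved. The work goes in short steps, each a Python script; the robot and the scene stay as the last script left them, time stands still between calls to the robot, and variables do not carry over. Pictures are saved under pics/ and viewed, at most 14 in all, crops included, and the job is handed in when it is done.

```bash
mkdir -p pics; cat > h.py <<'E'
import numpy as np, cv2
from workcell import ctrl
def shot(cam,fn=None):
    im,d=ctrl.read_camera(cam)
    if fn: cv2.imwrite('pics/'+fn,im[:,:,::-1])
    return im,d
def K(cam):
    c=ctrl.calibration(cam); f=210/np.tan(np.radians(c['vertical_fov']/2))
    return f,c['cx'],c['cy'],np.array(c['R']),np.array(c['t'])
def ray_z(cam,uv,z):
    f,cx,cy,R,t=K(cam); d=R.T@np.array([(uv[0]-cx)/f,(uv[1]-cy)/f,1]); o=-R.T@t
    return o+d*(z-o[2])/d[2]
def proj(cam,X):
    f,cx,cy,R,t=K(cam); p=R@np.asarray(X)+t; return [f*p[0]/p[2]+cx,f*p[1]/p[2]+cy]
def cloud(cam,d):
    f,cx,cy,R,t=K(cam); v,u=np.indices(d.shape)
    P=np.stack([(u-cx)/f*d,(v-cy)/f*d,d],-1); P=(P-t)@R; P[d==0]=np.nan
    return P
E
python3 - <<'E'
from h import *
print(ctrl.read_clock())
for c in ['scene','top']:
    k=K(c); print(c,k[0],-k[3].T@k[4],k[3][2])
    im,d=shot(c,c+'0.png')
    P=cloud(c,d)
    for n in ['block_1','vise','jaw_handle','vise_seat','steel_tray','mat']:
        for m in ctrl.landmark_of(c,n): print(n,np.round(m['conf'],2),np.round(m['centre']),np.round(ray_z(c,m['centre'],{'jaw_handle':.062,'vise_seat':.03}.get(n,0)),3))
E
```

```text
0.0
scene 529.7242652748035 [-0.1152375   0.67307917  0.91636241] [ 0.50966189 -0.4778332  -0.71548598]
block_1 0.75 [236. 240.] [0.531 0.214 0.   ]
block_1 0.72 [169. 294.] [0.517 0.411 0.   ]
block_1 0.6 [226. 294.] [0.433 0.325 0.   ]
block_1 0.58 [198. 271.] [0.522 0.33  0.   ]
block_1 0.56 [205. 336.] [0.387 0.418 0.   ]
vise 0.59 [298. 200.] [0.522 0.026 0.   ]
jaw_handle 0.76 [320. 163.] [ 0.532 -0.06   0.062]
jaw_handle 0.29 [228. 295.] [0.392 0.348 0.062]
vise_seat 0.72 [295. 192.] [0.526 0.032 0.03 ]
steel_tray 0.8 [351. 141.] [ 0.583 -0.24   0.   ]
mat 0.8 [394. 166.] [ 0.435 -0.24   0.   ]
top 425.07946449702473 [0.30898681 0.07521158 1.13652419] [ 0.16373304  0.02625302 -0.9861553 ]
block_1 0.87 [196. 208.] [0.516 0.331 0.   ]
block_1 0.85 [240. 207.] [0.519 0.21  0.   ]
block_1 0.78 [197. 240.] [0.429 0.326 0.   ]
block_1 0.78 [160. 258.] [0.381 0.425 0.   ]
block_1 0.64 [164. 209.] [0.515 0.419 0.   ]
block_1 0.37 [412. 239.] [ 0.427 -0.249  0.   ]
vise 0.87 [308. 205.] [0.521 0.027 0.   ]
jaw_handle 0.59 [344. 195.] [ 0.536 -0.064  0.062]
vise_seat 0.7 [302. 202.] [0.524 0.042 0.03 ]
vise_seat 0.56 [266. 267.] [0.354 0.139 0.03 ]
steel_tray 0.88 [412. 187.] [ 0.569 -0.256  0.   ]
mat 0.78 [411. 239.] [ 0.426 -0.247  0.   ]
```

```bash
python3 - <<'E'
import cv2
t=cv2.imread('pics/top0.png'); s=cv2.imread('pics/scene0.png')
cv2.imwrite('pics/top0c.png',cv2.resize(t[140:300,130:460],None,fx=2.4,fy=2.4,interpolation=cv2.INTER_CUBIC))
cv2.imwrite('pics/scene0c.png',cv2.resize(s[120:380,110:450],None,fx=2.3,fy=2.3,interpolation=cv2.INTER_CUBIC))
E
```

```text
(no output)
```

View pics/top0c.png

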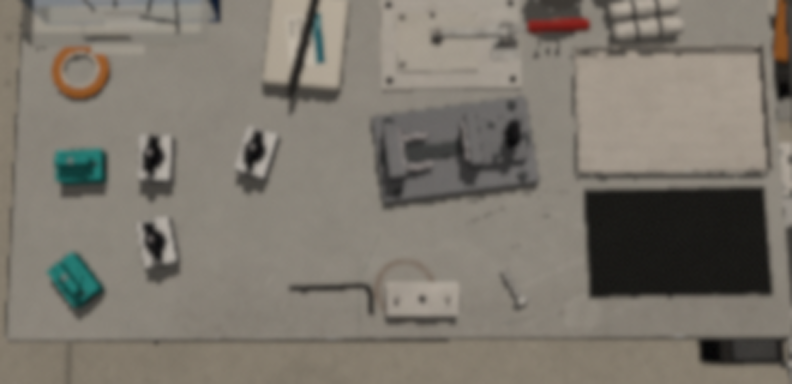

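View pics/scene0c.png

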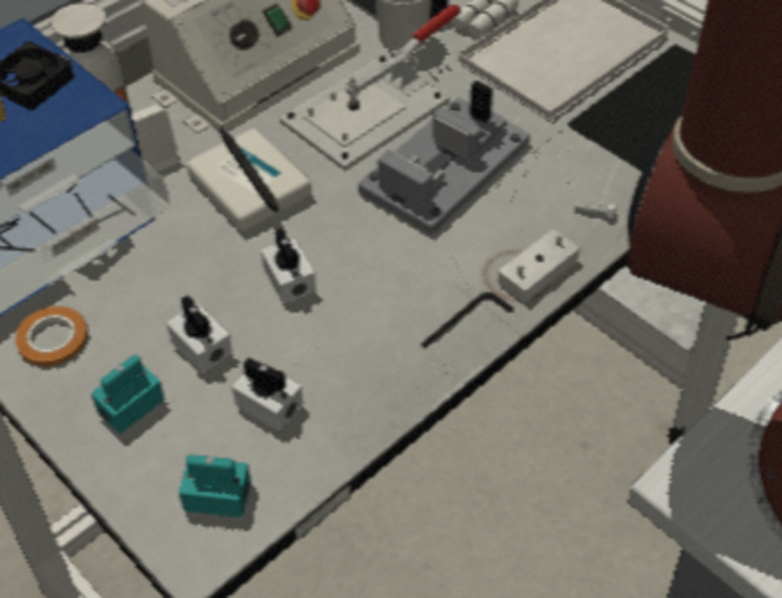

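The top view shows five block-like things. Three are pale with black wings, at (196,208), (240,207) and (197,240), and those match block_1..4. Two are turquoise look-alikes, at (164,209) and (160,258), and I'll leave them alone. Next I'll measure poses from depth.

```bash
cat >> h.py <<'E'
def topblk(P,im,xy,zlo=.024,zhi=.035,rad=.05):
    """pose of a pale block near xy from its top-face points"""
    sat=im.max(2).astype(int)-im.min(2)
    m=(np.hypot(P[...,0]-xy[0],P[...,1]-xy[1])<rad)&(P[...,2]>.010)&(P[...,2]<.062)&(sat<60)
    return P[m]
def rect(pts):
    (c,(w,h),a)=cv2.minAreaRect((pts[:,:2]*1000).astype(np.float32))
    if w<h: w,h,a=h,w,a+90
    return np.array(c)/1000,w,h,(a+90)%180-90
E
python3 - <<'E'
from h import *
for c in ['top','scene']:
    im,d=shot(c); P=cloud(c,d)
    g=np.abs(P[...,2])<.006; print(c,'bench z',np.nanmedian(P[...,2][g&(P[...,1]<.2)&(P[...,1]>.1)]))
    for xy in [(.516,.331),(.519,.21),(.429,.326)]:
        q=topblk(P,im,xy); z=q[:,2]
        t=q[(z>.024)&(z<.036)]
        a=q[(z>.02)]
        print('blk',len(q),len(t),'top',rect(t),'all',rect(a),'zmed',np.median(t[:,2]))
    near=(np.hypot(P[...,0]-.52,P[...,1]-.02)<.13)
    b=P[near&(P[...,2]>.009)&(P[...,2]<.09)]; print('vise',rect(b))
    j=P[near&(P[...,2]>.048)&(P[...,2]<.062)]; 
    print('jaws:',rect(j[j[:,1]>.035]),rect(j[j[:,1]<.035])); 
    hd=P[near&(P[...,2]>.066)&(P[...,2]<.085)]; print('handle',len(hd),rect(hd), hd[:,2].max())
    for n in ['steel_tray','mat']:
        ms=ctrl.masks_of(c,n)
        if ms: print(n,ms[0]['conf'],rect(P[ms[0]['region']&(P[...,2]<.03)]))
E
```

```text
top bench z -0.0012330828427605553
blk 291 174 top (array([0.51813159, 0.33095035]), 52.41014099121094, 36.156253814697266, -2.4748153686523438) all (array([0.51844598, 0.33074213]), 53.154117584228516, 36.39413070678711, -2.8120880126953125) zmed 0.028638831249293735
blk 286 177 top (array([0.52334827, 0.21875935]), 51.91352462768555, 36.43118667602539, -17.31987762451172) all (array([0.52325189, 0.21870006]), 52.8284912109375, 36.431148529052734, -17.697410583496094) zmed 0.028710436786964083
blk 295 191 top (array([0.423953  , 0.32654428]), 51.76681900024414, 36.11143493652344, 12.461264610290527) all (array([0.42392953, 0.32658566]), 52.06451416015625, 35.994876861572266, 13.248929023742676) zmed 0.02887611545787613
vise (array([0.56432922, 0.00185963]), 176.11277770996094, 176.00730895996094, 7.258636951446533)
jaws: (array([0.51792303, 0.06453487]), 58.67491149902344, 19.858097076416016, 7.280782699584961) (array([ 0.57735065, -0.00663289]), 152.85391235351562, 55.214454650878906, 28.249130249023438)
handle 45 (array([ 0.53448755, -0.06293004]), 23.23080825805664, 10.9064712524
[... 905 characters left out ...]
42041016, 38.39720153808594, 12.680893898010254) zmed 0.03000778083442458
vise (array([0.56520483, 0.00202146]), 180.24647521972656, 173.26902770996094, -83.08158493041992)
jaws: (array([0.52052222, 0.06509212]), 60.697601318359375, 22.779361724853516, 6.184554100036621) (array([ 0.58005463, -0.00863484]), 150.7119598388672, 60.785526275634766, 28.024887084960938)
handle 57 (array([ 0.53745782, -0.06126479]), 24.306476593017578, 16.33017349243164, -0.0084228515625) 0.08015408611240168
steel_tray 0.6 (array([ 0.57576935, -0.24755994]), 221.8226318359375, 150.84912109375, 89.46123504638672)
mat 0.85 (array([ 0.4386178 , -0.24934995]), 208.79579162597656, 102.89704895019531, -89.01333528757095)
```

```bash
python3 - <<'E'
from h import *
for c in ['top','scene']:
    im,d=shot(c); P=cloud(c,d)
    m=ctrl.masks_of(c,'vise')[0]; print(c,m['conf'])
    Q=P[cv2.erode(m['region'].astype(np.uint8),np.ones((2,2)))>0]; z=Q[:,2]
    b=Q[(z>.008)&(z<.03)]; r=rect(b); print('base',r)
    j=Q[(z>.050)&(z<.060)]; 
    print('fix',rect(j[j[:,1]>.045]),'mov',rect(j[(j[:,1]<.03)&(j[:,1]>-.045)]))
for th in (7,97,187,277):
  pass
E
```

```text
top 0.58
base (array([ 0.52622162, -0.00352148]), 173.830078125, 98.98896026611328, -82.8286657333374)
fix (array([0.51806927, 0.0646507 ]), 59.136470794677734, 19.732669830322266, 7.244821548461914) mov (array([ 0.52869641, -0.01869564]), 55.305973052978516, 18.311199188232422, 6.620798110961914)
scene 0.88
base (array([5.26390015e-01, 1.41426086e-04]), 175.2525177001953, 97.33842468261719, -82.74626970291138)
fix (array([0.51837653, 0.06546302]), 54.26792907714844, 25.687755584716797, 4.896141052246094) mov (array([ 0.53042468, -0.01719653]), 51.1295166015625, 21.46811294555664, 8.584900856018066)
```

```bash
cat >> h.py <<'E'
O=np.array([.5235,.0257]); YAW=7.15
ey=np.array([-np.sin(np.radians(YAW)),np.cos(np.radians(YAW))]); ex=np.array([ey[1],-ey[0]])
def V(x,y): return O+x*ex+y*ey
def Rz(th):
    a=np.radians(th); y=np.array([np.cos(a),np.sin(a),0]); z=np.array([0,0,-1.])
    return np.stack([np.cross(y,z),y,z],1)
def best(th,xy,z,lim=175):
    """of the two equivalent grasps, the one with the smaller wrist turn"""
    c=[]
    for t in (th,th+180):
        q=ctrl.inverse_kinematics([*xy,z],Rz(t))
        if q is not None: c.append((abs(q[5]),t,q[5]))
    return min(c)[1]
def go(xy,z,th): ctrl.movep([*xy,z],Rz(th))
def lin(xy,z,rate=.15): ctrl.move_linear([*xy,z],rate=rate)
ZC=.17
def stat(s=''):
    print(s,'t%.1f'%ctrl.read_clock(),'gap%.4f'%ctrl.read_finger_gap(),'gf%.0f'%ctrl.read_grasp_force(),'F',np.round(ctrl.read_force(),1),'tcp',np.round(ctrl.read_eef_pos(),4))
def up(z=ZC,rate=.2):
    p=ctrl.read_eef_pos(); lin(p[:2],z,rate)
def find(near,rad=.05):
    """block centre and angle, both cameras averaged"""
    o=[]
    for c in ('top','scene'):
        im,d=shot(c); q=topblk(cloud(c,d),im,near,rad=rad); t=q[(q[:,2]>.022)&(q[:,2]<.036)]
        if len(t)<60: print(c,'few',len(t)); continue
        r=rect(t); o.append(r); print(c,np.round(r[0],4),[round(float(v),1) for v in r[1:]])
    a=np.radians([2*r[3] for r in o]); 
    return np.mean([r[0] for r in o],0), np.degrees(np.arctan2(np.sin(a).mean(),np.cos(a).mean()))/2
def pick(xy,th,z):
    th=best(th,xy,ZC); go(xy,ZC,th); ctrl.move_gripper(.08); lin(xy,z); ctrl.move_gripper(0.0)
    stat('grip'); return th
def jaw_close(y0):
    """grip the handle at vise y0, push shut until it meets the block"""
    xy=V(0,y0); th=best(YAW,xy,ZC); go(xy,ZC,th); ctrl.move_gripper(.055); lin(xy,.047); ctrl.move_gripper(0.0); stat('handle')
    y=-.0665; lin(V(0,y),.047,.06); ctrl.sleep(.2); f0=np.dot(ctrl.read_force()[:2],ey); print('f0',f0)
    while y<-.052:
        y+=.001; lin(V(0,y),.047,.03); f=np.dot(ctrl.read_force()[:2],ey); print(round(y,4),round(f,1),end=' | ')
        if f<-20: break
    ctrl.move_gripper(.055); up(); stat('shut'); return y
E
python3 - <<'E'
from h import *
stat()
xy,a=find((.524,.219)); print(xy,a)
print([ (t,None if (q:=ctrl.inverse_kinematics([*V(0,.012),.1],Rz(YAW+t))) is None else round(q[5],1)) for t in (0,90,180,270)])
th=pick(xy,a,.002); up(); stat('lift'); print(th,ctrl.read_joint_pos()[5])
if ctrl.read_finger_gap()>.045:
    s=V(0,.007); tv=best(YAW,s,ZC); go(s,ZC,tv); stat('over'); lin(s,.06); lin(s,.0325,.04); stat('down')
E
```

```text
t1.2 gap0.0851 gf0 F [-0.3 -0.1 -0. ] tcp [ 0.2661 -0.5655  0.2313]
top [0.5233 0.2188] [52.0, 36.6, -16.9]
scene [0.5264 0.2197] [54.3, 37.1, -17.6]
[0.5248551  0.21923639] -17.241863250732422
[(0, np.float64(-11.2)), (90, np.float64(-101.2)), (180, np.float64(168.8)), (270, np.float64(78.8))]
grip t6.1 gap0.0509 gf65 F [0.3 0.8 4.4] tcp [0.526  0.2196 0.0034]
lift t7.1 gap0.0510 gf64 F [-0.5  1.3 -2.4] tcp [0.5247 0.2192 0.1677]
-17.241863250732422 32.417877380869605
over t7.8 gap0.0508 gf64 F [-0.4  0.6 -1.6] tcp [0.5221 0.0331 0.1689]
down t9.6 gap0.0508 gf65 F [-4.6  0.2  6.2] tcp [0.5225 0.0326 0.0334]
```

```bash
python3 - <<'E'
from h import *
ctrl.move_gripper(.075); up(); stat('released')
print(jaw_close(-.088))
go(V(.0,-.15),.25,YAW)
im,d=shot('scene','s1.png'); cv2.imwrite('pics/s1c.png',cv2.resize(im[120:270,210:390,::-1],None,fx=4,fy=4,interpolation=cv2.INTER_CUBIC))
im,d=shot('top'); P=cloud('top',d)
n=np.hypot(*(P[...,:2]-V(0,.012)).transpose(2,0,1))<.04
q=P[n&(P[...,2]>.057)&(P[...,2]<.064)]; print(len(q),rect(q), V(0,.012))
w=P[n&(P[...,2]>.07)]; print(len(w),rect(w))
E
```

```text
released t10.8 gap0.0750 gf0 F [-0.1 -0.7 -0.7] tcp [0.5218 0.0327 0.1686]
handle t12.9 gap0.0226 gf60 F [ 8.8  1.7 -3.9] tcp [ 0.5377 -0.0616  0.0489]
f0 -5.226829928366429
-0.0655 -8.2 | -0.0645 -8.8 | -0.0635 -8.6 | -0.0625 -10.1 | -0.0615 -9.6 | -0.0605 -9.7 | -0.0595 -11.1 | -0.0585 -11.6 | -0.0575 -11.5 | -0.0565 -10.9 | -0.0555 -12.4 | -0.0545 -16.1 | -0.0535 -19.8 | -0.0525 -23.3 | shut t18.3 gap0.0546 gf0 F [ 0.3  0.8 -0.4] tcp [ 0.5291 -0.0258  0.1686]
-0.05249999999999999
183 (array([0.51839148, 0.03666371]), 67.20899963378906, 51.49617004394531, -84.85942029953003) [0.52200639 0.03760668]
66 (array([0.5184765 , 0.03653772]), 38.173458099365234, 10.051186561584473, 3.9428341388702393)
```

View pics/s1c.png

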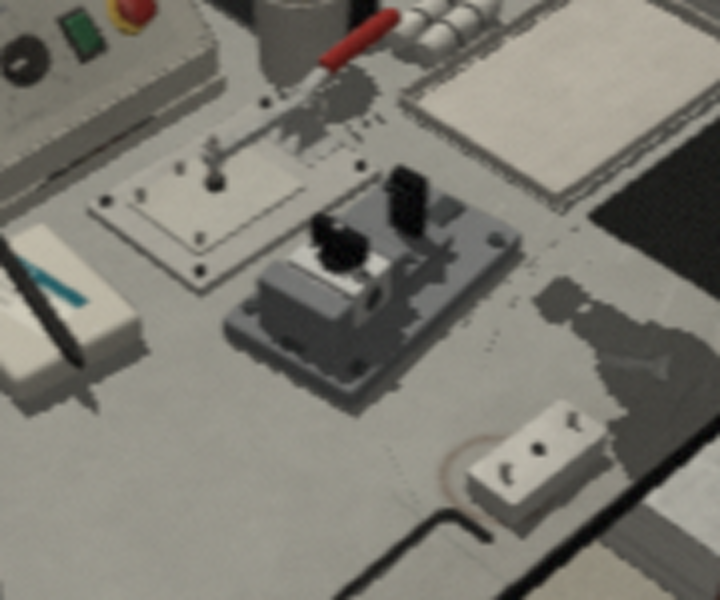

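The picture shows the block clamped in the vise, with its wing along x at crop (340,245) and the handle at (405,200). Next I'll turn the wing.

```bash
cat >> h.py <<'E'
def wing_pose():
    o=[]
    for cam in ('top','scene'):
        im,d=shot(cam); P=cloud(cam,d); n=np.hypot(*(P[...,:2]-V(0,.012)).transpose(2,0,1))<.04
        w=P[n&(P[...,2]>.07)&(P[...,2]<.1)]; r=rect(w); print(cam,len(w),np.round(r[0],4),[round(float(v),1) for v in r[1:]]); o.append(r)
    return np.mean([r[0] for r in o],0),o[0][3]
def turn(c,ang,z=.069):
    th=90+ang; go(c,ZC,th); ctrl.move_gripper(.05); lin(c,z+.005); lin(c,z,.03); stat('on wing'); ctrl.move_gripper(0.0); stat('gripped')
    t0=ctrl.read_wrist_torque()[2]; L=[]; n=24; end=YAW-3
    for k in range(1,n+1):
        t=th+(end-th)*k/n; q=ctrl.inverse_kinematics([*c,z],Rz(t)); ctrl.goto_joints(q)
        L.append((round(float(ctrl.read_wrist_torque()[2]),3),round(float(ctrl.read_joint_efforts()[5]),3)))
    print('t0',t0,L); stat('turned'); 
    ctrl.move_gripper(.05); up(); stat('off')
E
python3 - <<'E'
from h import *
turn(np.array([.5205,.0372]),4.5)
go(V(.0,-.15),.25,YAW); print(wing_pose())
E
```

```text
on wing t21.4 gap0.0498 gf0 F [-0.4 -0.2  0.2] tcp [0.5207 0.0372 0.0694]
gripped t21.9 gap0.0085 gf60 F [-1.9 -0.7  2.4] tcp [0.5207 0.0369 0.0694]
t0 0.18439708824790954 [(-0.103, -0.055), (-0.118, -0.061), (-0.108, -0.054), (-0.079, -0.043), (-0.071, -0.049), (-0.057, -0.06), (-0.085, -0.056), (-0.141, -0.065), (-0.112, -0.058), (-0.077, -0.055), (-0.072, -0.049), (-0.068, -0.05), (-0.021, -0.039), (-0.048, -0.034), (-0.074, -0.034), (-0.089, -0.034), (-0.054, -0.034), (-0.022, -0.034), (-0.049, -0.034), (-0.059, -0.034), (-0.024, -0.035), (-0.09, -0.035), (-0.059, -0.032), (-0.061, -0.032)]
turned t27.9 gap0.0083 gf60 F [3.8 6.6 2.7] tcp [0.5218 0.0383 0.0694]
off t29.0 gap0.0496 gf0 F [-0.3 -0.  -0.2] tcp [0.5195 0.037  0.1689]
top 75 [0.5166 0.0356] [37.8, 15.8, 88.5]
scene 113 [0.5202 0.0379] [39.4, 12.5, -87.2]
(array([0.51839404, 0.03671915]), 88.48184967041016)
```

```bash
cat >> h.py <<'E'
import threading
def logged(fn,get,dt=.01):
    import time
    L=[]; t=threading.Thread(target=fn); t.start()
    while t.is_alive():
        L.append(get()); time.sleep(dt)
    t.join(); return L
E
timeout 60 python3 - <<'E'
from h import *
q=list(ctrl.read_joint_pos()); q2=q.copy(); q2[5]+=30
L=logged(lambda: ctrl.goto_joints(q2), lambda:(round(ctrl.read_clock(),3),round(float(ctrl.read_joint_pos()[5]),2),round(float(ctrl.read_wrist_torque()[2]),3),round(float(ctrl.read_joint_efforts()[5]),3)))
print(len(L),L[:40])
E
```

```text
1 [(30.433, 2.31, 0.013, 0.033)]
```

```bash
python3 - <<'E'
from h import *
c=np.array([.5205,.0372]); z=.069; th=YAW-3
go(c,ZC,th); ctrl.move_gripper(.05); lin(c,z+.005); lin(c,z,.03); ctrl.move_gripper(0.0)
def rd(): return round(float(ctrl.read_wrist_torque()[2]),3),round(float(ctrl.read_joint_efforts()[5]),3),round(float(ctrl.read_joint_pos()[5]),2)
print('grip',ctrl.read_clock(),rd())
for k in range(1,9):
    t=ctrl.read_clock(); ctrl.move_linear([*c,z],Rz(th-k),rate=.15); print(round(ctrl.read_clock()-t,2),rd())
ctrl.sleep(.5); print('rest',rd())
ctrl.move_gripper(.05); print('open',rd()); up(); print('air',rd())
go(V(.0,-.15),.25,YAW); print(wing_pose())
E
```

```text
grip 32.9417 (0.076, 0.079, -8.25)
0.25 (0.155, 0.135, -7.24)
0.25 (0.091, 0.135, -6.24)
0.25 (0.08, 0.134, -5.24)
0.25 (0.125, 0.134, -4.24)
0.25 (0.102, 0.134, -3.24)
0.25 (0.117, 0.134, -2.24)
0.25 (0.129, 0.135, -1.24)
0.25 (0.107, 0.135, -0.24)
rest (0.119, 0.126, -0.24)
open (0.041, 0.0, -0.23)
air (-0.0, 0.0, -0.24)
top 70 [0.5171 0.0355] [38.1, 8.7, 88.1]
scene 116 [0.5204 0.0388] [39.9, 11.5, 86.3]
(array([0.51873044, 0.03715659]), 88.10104370117188)
```

```bash
cat >> h.py <<'E'
def jaw_open():
    xy=V(0,-.059); th=best(YAW,xy,ZC); go(xy,ZC,th); ctrl.move_gripper(.055); lin(xy,.047); ctrl.move_gripper(0.0); stat('handle')
    lin(V(0,-.089),.047,.05); stat('pulled'); ctrl.move_gripper(.055); up()
def take_out():
    c=V(-.001,.0115); th=best(YAW,c,ZC); go(c,ZC,th); ctrl.move_gripper(.08); lin(c,.033); ctrl.move_gripper(0.0); stat('grip out'); up(); stat('lifted')
def put(xy,floor):
    th=best(0,xy,ZC); go(xy,ZC,th); stat('over'); lin(xy,floor+.03); lin(xy,floor+.003,.05); stat('down'); ctrl.move_gripper(.064); up(); stat('placed')
E
python3 - <<'E'
from h import *
jaw_open(); take_out()
if ctrl.read_finger_gap()>.045: put((.574,-.185),.002)
im,d=shot('top','t2.png'); cv2.imwrite('pics/t2c.png',cv2.resize(im[140:300,130:460,::-1],None,fx=2.4,fy=2.4,interpolation=cv2.INTER_CUBIC))
E
```

```text
handle t39.5 gap0.0228 gf60 F [ 9.   0.6 -3. ] tcp [ 0.534  -0.0328  0.0489]
pulled t40.3 gap0.0229 gf60 F [7.8 7.3 0.2] tcp [ 0.5376 -0.0607  0.0489]
grip out t43.8 gap0.0506 gf65 F [-0.4  0.3  5.2] tcp [0.5222 0.0369 0.0344]
lifted t44.6 gap0.0509 gf64 F [ 0.6  0.1 -2.8] tcp [0.5209 0.037  0.1679]
over t45.5 gap0.0509 gf64 F [ 0.4  0.  -2.7] tcp [ 0.5735 -0.1838  0.169 ]
down t47.3 gap0.0508 gf65 F [-5.9  1.8  9.8] tcp [ 0.5738 -0.1849  0.0061]
placed t48.5 gap0.0639 gf0 F [ 0.   0.8 -0.3] tcp [ 0.573  -0.1846  0.1682]
```

View pics/t2c.png

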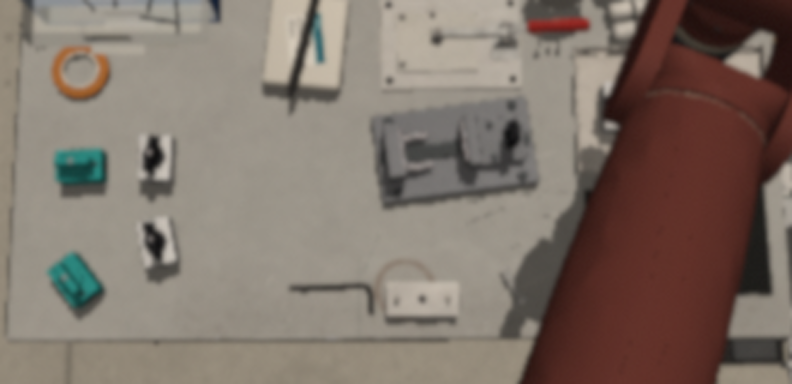

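The vise is empty with its jaw open, and two pale blocks remain at left. Block A is in the tray, provisionally. On to the next one.

```bash
cat >> h.py <<'E'
def turn2(c,ang,z=.069,step=2.5):
    def rd(): return round(float(ctrl.read_wrist_torque()[2]),2),round(float(ctrl.read_joint_efforts()[5]),3)
    th=90+ang; go(c,ZC,th); ctrl.move_gripper(.05); lin(c,z+.005); lin(c,z,.03); print('free',rd()); ctrl.move_gripper(0.0); print('grip',rd()); stat()
    end=YAW-4; n=int(np.ceil((th-end)/step)); L=[]
    for k in range(1,n+1):
        ctrl.move_linear([*c,z],Rz(th+(end-th)*k/n)); L.append(rd())
    print(L); ctrl.sleep(.5); print('rest',rd()); stat('turned'); ctrl.move_gripper(.05); print('open',rd()); up()
def load(near):
    xy,a=find(near); pick(xy,a,.002); up(); stat('lift')
    if ctrl.read_finger_gap()<.045: raise SystemExit('lost')
    s=V(-.0,.007); go(s,ZC,best(YAW,s,ZC)); stat('over'); lin(s,.06); lin(s,.0325,.04); stat('down')
    if ctrl.read_finger_gap()<.045: raise SystemExit('lost')
    ctrl.move_gripper(.075); up(); jaw_close(-.087); go(V(.0,-.15),.25,YAW)
E
python3 - <<'E'
from h import *
load((.426,.327))
c,a=wing_pose(); print(c,a)
im,d=shot('top'); P=cloud('top',d)
n=np.hypot(*(P[...,:2]-V(0,.012)).transpose(2,0,1))<.04
q=P[(np.hypot(P[...,0]-.52,P[...,1]+.0)<.1)&(P[...,2]>.066)&(P[...,2]<.085)&(P[...,1]<.0)]; print('handle',rect(q))
if np.hypot(*(c-[.519,.037]))<.006: turn2(c+[.001,.0005],a)
E
```

```text
top [0.4236 0.3267] [52.4, 36.3, 12.1]
scene [0.4266 0.3277] [54.5, 37.5, 12.1]
grip t52.6 gap0.0513 gf65 F [0.1 0.2 5.5] tcp [0.4261 0.3278 0.0033]
lift t53.5 gap0.0513 gf64 F [-0.1  0.2 -2.5] tcp [0.425  0.3272 0.1679]
over t54.7 gap0.0510 gf64 F [-0.1  0.4 -1.9] tcp [0.5223 0.0335 0.1695]
down t56.5 gap0.0512 gf65 F [-5.3 -0.5  6.6] tcp [0.5225 0.0326 0.0333]
handle t59.8 gap0.0227 gf60 F [ 8.9  2.9 -2.1] tcp [ 0.5376 -0.0606  0.0489]
f0 -6.015348791590581
-0.0655 -8.6 | -0.0645 -9.1 | -0.0635 -8.8 | -0.0625 -10.4 | -0.0615 -9.6 | -0.0605 -10.0 | -0.0595 -10.7 | -0.0585 -11.5 | -0.0575 -10.6 | -0.0565 -11.2 | -0.0555 -11.5 | -0.0545 -15.6 | -0.0535 -19.2 | -0.0525 -22.6 | shut t65.2 gap0.0546 gf0 F [0.9 0.2 0.7] tcp [ 0.5291 -0.0258  0.1686]
top 67 [0.5189 0.0365] [38.8, 10.0, 14.0]
scene 125 [0.5216 0.037 ] [40.8, 13.5, 17.8]
[0.52021661 0.03675048] 14.014782905578613
handle (array([ 0.53069037, -0.03438589]), 22.31047248840332, 11.948890686035156, 11.592902183532715)
free (-0.05, 0.0)
grip (0.01, -0.003)
 t68.9 gap0.0089 gf60 F [ 0.6 -1.8  1.6] tcp [0.5215 0.037  0.0694]
[(-0.04, 0.023), (-0.0, 0.019), (-0.03, 0.017), (-0.01, 0.016), (-0.02, 0.005), (-0.02, 0.005), (-0.01, 0.005), (0.0, 0.005), (-0.05, 0.005), (-0.01, 0.005), (-0.05, 0.005), (-0.04, 0.005), (-0.06, 0.006), (-0.01, 0.005), (-0.04, 0.005), (-0.02, 0.005), (-0.05, 0.008), (-0.04, 0.006), (-0.03, 0.006), (-0.06, 0.008), (-0.0, 0.006), (-0.06, 0.009), (-0.05, 0.006), (0.03, 0.008), (-0.09, 0.008), (-0.04, 0.008), (-0.06, 0.009), (-0.05, 0.008), (-0.03, 0.009), (0.0, -0.016), (-0.03, 0.008), (-0.01, 0.005), (0.02, 0.002), (-0.0, 0.01), (-0.01, 0.01), (-0.01, 0.01), (-0.05, 0.01), (-0.01, 0.01), (-0.06, 0.01), (-0.04, 0.01), (-0.03, 0.01)]
rest (0.01, -0.017)
turned t79.7 gap0.0086 gf61 F [4.2 3.6 5.1] tcp [0.5219 0.0376 0.0693]
open (0.0, -0.004)
```

Here the wing torque is about 0.01, against about 0.13 and held on the first block. So this one is loose and the first is sound.

```bash
python3 - <<'E'
from h import *
go(V(.0,-.15),.25,YAW); c,a=wing_pose(); print(c,a)
if abs(abs(a)-90)<25:
    jaw_open(); take_out()
    if ctrl.read_finger_gap()>.045: put((.43,-.20),.003); load((.519,.331)); print(wing_pose())
E
```

```text
top 72 [0.5188 0.0357] [37.9, 10.4, -86.5]
scene 116 [0.5214 0.0382] [41.2, 10.5, -85.2]
[0.52010327 0.03694964] -86.4573323726654
handle t83.8 gap0.0228 gf60 F [ 9.1  1.5 -1.9] tcp [ 0.534  -0.0328  0.0489]
pulled t84.5 gap0.0225 gf60 F [7.6 8.7 0. ] tcp [ 0.5376 -0.0607  0.0489]
grip out t88.0 gap0.0507 gf64 F [0.5 0.7 5.4] tcp [0.5223 0.0369 0.0344]
lifted t88.8 gap0.0507 gf63 F [ 0.   0.  -3.2] tcp [0.521  0.037  0.1679]
over t89.8 gap0.0509 gf63 F [ 0.5 -0.6 -2.2] tcp [ 0.4301 -0.1993  0.1693]
down t91.6 gap0.0508 gf66 F [-8.6  5.8 16.2] tcp [ 0.4295 -0.1997  0.0072]
placed t92.9 gap0.0638 gf0 F [-0.3 -0.8 -0.5] tcp [ 0.4291 -0.1994  0.1684]
top [0.5182 0.3305] [52.3, 37.4, -2.6]
scene [0.5207 0.3321] [54.0, 37.1, -1.6]
grip t96.9 gap0.0510 gf65 F [ 1.  -0.9  4.8] tcp [0.5206 0.3318 0.0035]
lift t97.8 gap0.0507 gf64 F [ 0.2  0.4 -2.6] tcp [0.5194 0.3312 0.1676]
over t99.0 gap0.0512 gf64 F [ 0.2 -0.3 -2.4] tcp [0.5226 0.0333 0.1696]
down t100.7 gap0.0509 gf66 F [-5.5 -0.6  8. ] tcp [0.5225 0.0326 0.0334]
handle t104.1 gap0.0224 gf60 F [ 9.   1.7 -2.9] tcp [ 0.5375 -0.0606  0.0489]
f0 -6.655558213155487
-0.0655 -7.7 | -0.0645 -9.0 | -0.0635 -9.9 | -0.0625 -9.5 | -0.0615 -9.6 | -0.0605 -8.9 | -0.0595 -10.2 | -0.0585 -11.2 | -0.0575 -11.2 | -0.0565 -11.8 | -0.0555 -12.0 | -0.0545 -15.7 | -0.0535 -18.3 | -0.0525 -23.6 | shut t109.4 gap0.0550 gf0 F [-0.1 -0.6 -1.4] tcp [ 0.5291 -0.0258  0.1686]
top 67 [0.5182 0.0365] [37.9, 10.1, -1.8]
scene 113 [0.5217 0.0389] [43.1, 13.9, -7.2]
(array([0.5199552 , 0.03772302]), -1.829376220703125)
```

```bash
python3 - <<'E'
from h import *
turn2(np.array([.521,.0375]),-3)
go(V(.0,-.15),.25,YAW); print(wing_pose())
E
```

```text
free (-0.02, 0.0)
grip (0.02, 0.016)
 t112.9 gap0.0085 gf60 F [-1.2 -2.2  2.2] tcp [0.5211 0.0372 0.0693]
[(0.02, 0.022), (0.0, 0.018), (0.01, 0.007), (-0.03, 0.003), (0.01, 0.004), (-0.02, 0.004), (-0.03, 0.004), (-0.04, 0.004), (-0.01, 0.005), (0.01, 0.004), (-0.03, 0.005), (-0.05, 0.005), (-0.06, 0.006), (-0.05, 0.005), (0.06, 0.007), (-0.04, 0.007), (-0.03, 0.007), (-0.06, 0.007), (-0.07, 0.008), (-0.04, 0.006), (-0.02, 0.002), (0.01, 0.017), (-0.04, 0.019), (-0.03, 0.001), (-0.01, 0.012), (-0.04, 0.012), (0.04, 0.012), (-0.02, 0.012), (-0.06, 0.012), (-0.03, 0.012), (-0.0, 0.012), (-0.03, 0.012), (-0.0, 0.012), (-0.03, 0.011)]
rest (0.04, -0.015)
turned t121.9 gap0.0085 gf60 F [4.2 4.2 3.8] tcp [0.5219 0.0379 0.0693]
open (0.01, -0.003)
top 76 [0.5165 0.0355] [37.9, 14.8, -84.4]
scene 112 [0.5188 0.0377] [41.2, 15.8, -87.8]
(array([0.51765933, 0.03662621]), -84.41534900665283)
```

```bash
python3 - <<'E'
from h import *
c=np.array([.5205,.0372]); z=.069; th=YAW-4
go(c,ZC,th); ctrl.move_gripper(.05); lin(c,z+.005); lin(c,z,.03); ctrl.move_gripper(0.0)
def rd(): return round(float(ctrl.read_wrist_torque()[2]),3),round(float(ctrl.read_joint_efforts()[5]),3)
print(rd())
for k in range(1,5): ctrl.move_linear([*c,z],Rz(th-k)); print(rd())
ctrl.move_gripper(.05); up()
jaw_open(); take_out()
if ctrl.read_finger_gap()>.045: put((.43,-.285),.003)
go((.45,.1),.3,YAW)
im,d=shot('top','t3.png'); cv2.imwrite('pics/t3c.png',cv2.resize(im[140:300,130:460,::-1],None,fx=2.4,fy=2.4,interpolation=cv2.INTER_CUBIC)); P=cloud('top',d)
for xy in [(.574,-.185),(.43,-.2),(.43,-.285)]:
    n=np.hypot(P[...,0]-xy[0],P[...,1]-xy[1])<.045; w=P[n&(P[...,2]>.042)&(P[...,2]<.07)]; print(len(w),rect(w),'body',rect(P[n&(P[...,2]>.024)&(P[...,2]<.07)]),w[:,2].max())
E
```

```text
(0.012, 0.016)
(0.008, -0.001)
(0.024, -0.001)
(-0.034, -0.001)
(-0.049, -0.001)
handle t130.5 gap0.0229 gf60 F [ 8.7  1.8 -2.2] tcp [ 0.5341 -0.0328  0.0489]
pulled t131.3 gap0.0224 gf60 F [ 7.5  8.  -0. ] tcp [ 0.5376 -0.0608  0.0489]
grip out t134.7 gap0.0508 gf65 F [-0.7  1.   5.5] tcp [0.5223 0.0369 0.0344]
lifted t135.6 gap0.0510 gf64 F [-0.1 -0.1 -3.4] tcp [0.5209 0.037  0.1678]
over t136.8 gap0.0514 gf64 F [ 0.9  1.1 -2.1] tcp [ 0.4303 -0.2841  0.1695]
down t138.6 gap0.0505 gf66 F [-7.   5.5 14.5] tcp [ 0.4299 -0.2849  0.0074]
placed t139.8 gap0.0643 gf0 F [ 0.3 -0.6 -0.4] tcp [ 0.4292 -0.2844  0.1684]
78 (array([ 0.56845581, -0.18395644]), 38.37166213989258, 15.742236137390137, 77.65376281738281) body (array([ 0.56997693, -0.18444046]), 52.508358001708984, 37.71172332763672, 1.3627784252166748) 0.06170368832399243
75 (array([ 0.42858807, -0.19957591]), 38.527130126953125, 13.965176582336426, 86.56875610351562) body (array([ 0.42678604, -0.19965469]), 52.261131286621094, 38.51760482788086, 0.3686826825141907) 0.06529012628234963
79 (array([ 0.42606467, -0.28442288]), 39.344871520996094, 11.448424339294434, 82.88043975830078) body (array([ 0.42631003, -0.28463525]), 51.92368698120117, 39.17279052734375, -0.72625732421875) 0.0628271883842272
```

View pics/t3c.png

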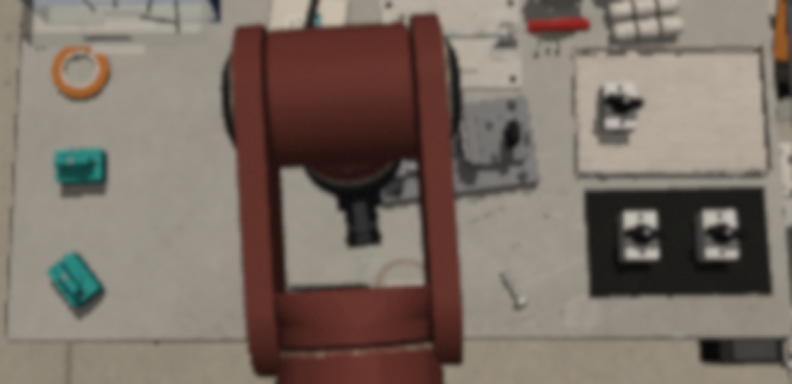

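The picture shows one block in the tray at crop (619,105) and two on the mat at (640,237) and (718,237). All three wings stand across, the jaw is open and the turquoise look-alikes haven't moved.

```bash
python3 -c "
from h import *
print(ctrl.read_clock(), ctrl.finish_job())"
```

```text
the job is handed in; nothing more can be done
141.4 None
```

I checked all three blocks and handed the job in at 141 s: the sound one (held about 0.13 N m at the wrist) stands in the steel tray, the two loose ones (about 0.01 N m) on the black mat, and the vise is empty with its jaw well open.

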